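# Load the indexing dial and bring the blank to the buffing wheel

### The arm

A 6-joint arm with a two-finger parallel gripper is mounted at the origin on the work surface. World frame = base frame: x ahead of the robot, y to its left, z up, the work surface at z = 0. Lengths are in m, angles in rad, forces in N, time in s.
With the tool pointing down it reaches from about 0.375 to 0.75 m from the base axis. Payload 9 kg.
Tool frame: the origin (TCP) lies at the very end of the fingers, on their centre line; the grasp point (between the pads) lies 19 mm behind it (ctrl.grip_depth is the x of the grasp point in the tool frame, in m); x points along the fingers, y is the direction in which the jaws open and shut, and the axes are right-handed (so a half turn about x gives the same grasp; the last joint's range is limited). The gripper opens to 85 mm and grips with 20 to 120 N. Pads are 22 mm wide; open, the fingers measure 114 mm over their backs; the gripper's body (76 mm by 85 mm) begins 54 mm behind the grasp point. The pads swing forward as they close: fully open they stand 13 mm farther back than shut.
Start: joints at [1.035, 0.104, 0.097, 1.564, 0, 1.353], TCP at [0.187, 0.57, 0.231] pointing down, gripper open.
Joint ranges: [-2.99, 2.99], [-0.84, 1.86], [-1.1, 1.16], [-1.84, 2.11], [-1.51, 1.56], [-3.14, 3.14]. Speed limits (rad/s): [2.22, 2.22, 2.57, 3.14, 3.14, 3.14].

### API

Orientations are given as a rotation vector (axis times angle).
In Python, from cell import ctrl gives the robot as it stands. The module is installed in compiled form; this text tells all that it offers.
- The arm moves only by the tool apply_moves, never from a script. Its arguments are lists of equal length, an entry for each row: "xyz": the shift along the tool's x, y, z in mm, a list of three; "angular": the turn, a rotation vector about the tool's x, y, z in degrees, a list of three; "grip": the finger opening in mm, from 0 to 85.4. In form: {"xyz": [[tx, ty, tz], ...], "angular": [[ax, ay, az], ...], "grip": [grip, ...]}. A call has 1 to 5 rows; each row is the pose to reach, as a shift and turn from the pose measured when the call began, along the tool's axes at that moment; what a row does not reach only later rows make up. A row lasts 1/12 s, in which the tool goes at most 41.7 mm and 7.16 degrees, less where a joint would pass 70% of its speed; a pose out of reach is approached as far as the arm can. A call with a gripper value outside its range is refused whole. The fingers move at their own pace and stop on an object; "newtons" is the grip in N (left out, the last holds). Time passes only in rows, so rows that repeat a pose let the fingers close. It gives the time, the measured TCP pose, the force and the opening at its end, in the units of the state.
- ctrl.state(): the state, without advancing time (a new reading comes with each control period).
- ctrl.read_camera(name): name is "scene" or "top" or "wrist"; returns a dict with "frame" (400x640x3 uint8, blue, green, red), "K" (3x3 intrinsics, pixels), "R" (3x3) and "t" (3): a world point X has camera coordinates R X + t; the wrist camera has in their place "tool_from_camera" (4x4, takes a point from camera to tool coordinates, whose origin is the TCP and whose axes are the tool frame's). Camera axes: x right, y down, z forward; pixel columns grow to the right and rows downward; lengths in m; the calibration is good to about 2 mm. A picture is of the moment at which its call begins: read the wrist's pose just before it. There is no depth.
- ctrl.finish_job(): hands the job in, once; it reports no verdict.
The state is a dict: "t": time; "joint_pos": joint angles; "joint_velocities": joint speeds; "joint_torque": joint torques, N m; "position": TCP position; "tcp_rot": TCP orientation; "force": force on the tool from outside, world axes, zero at the start; "torque": the same for the moment, N m; "finger_gap": opening from 0.0 (shut) to 1.0 (fully open).
Only numpy, scipy, OpenCV 4.12 (cv2) and the standard library are available. Lean on these libraries where they do the work, as an engineer would, in place of code of your own. Each camera call takes 0.05 s, during which the arm holds its last target. There are 200 camera calls.

### The job

Take the slim-stemmed steel knob blank from the bench and lower it, stem down, into the one empty pocket of the indexing dial until its head sits fully home on the pocket. Then turn the dial exactly one click counter-clockwise (seen from above) so that this blank comes to rest facing the buffing wheel, never turning the dial back or past that click. Do not drop the blank, leave the stouter knob blank and the plain spacer standing where they are, and let go of everything.

Things in the scene. Friction and masses are not known exactly. Their poses are not given: they have to be found in the camera images.
- blank_center (a point): The blank to load, of turned steel, upright on the bench, 64 mm tall, 0.16 kg: a stem 22 mm in diameter, 26 mm long (3 mm chamfer at the foot), under a cylindrical head 34 mm in diameter, 38 mm high (top 6 mm bevelled). Point on its axis 32 mm above the foot, half-way up; z up. Grip it by the head. The slimmer of the two loose stemmed blanks.
- stout_center (a point): Bystander: a stouter steel knob blank of the same height (64 mm), stem 32 mm and head 50 mm in diameter, too thick for the pocket, standing upright on the bench. Point on its axis 32 mm above the foot.
- spacer_center (a point): Bystander: a plain steel disc-like cylinder 46 mm in diameter, 30 mm tall, without a stem, standing upright on the bench. Point on its axis, 15 mm above the bench.
- pocket (a point): Centre of the mouth of the empty pocket, 74 mm above the bench; turns with the dial. An upright dark steel sleeve: bore 26 mm, outer diameter 38 mm, 28 mm tall, floor 26.5 mm below the mouth. A blank is home when its head's underside rests on the rim (foot 48 mm, half-way point 80 mm above the bench). x axis points outward from the dial's centre, z up.
- load_station (a point): Fixed point on the fixture where the empty pocket's mouth is at the start (same height as the mouth), by the small dark steel block on the base's edge.
- work_station (a point): Fixed point where the loaded pocket's mouth must finally be: one click (60 degrees) counter-clockwise from the loading station, beside the black rubber buffing wheel (96 mm diameter, its rim 10 mm from a loaded head; wheel, motor and guard reach 140 mm above the bench).
- bar_grip (a point): Centre of the black bar handle in the middle of the dial, on its upright turning axis, 99.5 mm above the bench. Bar 16 mm thick, 56 mm long, 45 mm high (77 to 122 mm above the bench), turning with the dial. x axis points from the dial's centre to the empty pocket and runs across the 16 mm thickness, y along the bar, z up.
- dial (a joint): Turn of the dial in rad: 0 at the start, growing counter-clockwise seen from above. A spring roller detent holds it at every 60 degrees (1.047 rad), either way: about 0.25 N m is needed to leave a click; let go clearly short of half-way it springs back, clearly past half-way (by 10 degrees or more) it is drawn on to the next click by itself.
- indexer: The fixed fixture: round grey base, buffing motor to its right. Origin on the bench under the dial's centre, z up. The dial is an aluminium disc 210 mm across, face 46 mm above the bench, with six sleeves on an 80 mm radius, 60 degrees apart; all but one hold blanks that are fixed there, heads 34 mm across, tops 112 mm above the bench.
Mind the look-alikes: they are no part of the job. What is shaped like the part that bears stout_center but red or turquoise is not meant.

How it is judged:
On the way:
1. the blank is fully home in the pocket while the pocket is still at the loading station (horizontal distance between blank_center and pocket below 0.005 m and z of blank_center in the frame of pocket below 0.009 m and angle between the z axis of blank_center and the z axis of pocket, either way round below 0.12 rad and horizontal distance between pocket and load_station below 0.012 m), for 0.2 s.
At the end, for the whole second after the job is handed in: The slim blank stands upright (within 0.12 rad) and home in the pocket (axis within 5 mm of the pocket's, head within 3 mm of its seat), the pocket is within 8 mm of the working station after one click counter-clockwise, the dial is at rest, and the stout blank and the spacer stand upright (horizontal distance between blank_center and pocket below 0.005 m and z of blank_center in the frame of pocket between 0.003 and 0.009 m and angle between blank_center's own z axis and vertical below 0.12 rad and horizontal distance between pocket and work_station below 0.008 m and value of joint dial between 0.9 and 1.2 rad and velocity of joint dial between -0.05 and 0.05 rad/s and angle between each of stout_center, spacer_center's own z axis and vertical below 0.15 rad); the robot touches nothing.
It fails at once if the dial is turned past the one click (value of joint dial above 1.5 rad).
It fails at once if the dial is turned backwards (clockwise) from its start (value of joint dial below -0.45 rad).
It fails at once if the blank is dropped from more than about 40 mm (linear speed of blank above 0.9 m/s and contact force between the fingers and blank below 0.1 N).
It fails at once if the stout blank or the spacer is moved by more than 30 mm (distance of any of stout_center, spacer_center from where it was at the start of the episode above 0.03 m).
It also fails if it takes over 58 s, if anything falls off the work surface, if the arm or the gripper's body presses on something with over 40 N, if the wrist force passes 120 N, or if a joint passes its speed limit or range.

## Working session

There is one attempt and no reset: what is moved stays moved. The work goes in short steps, Python scripts to look and compute and a tool call to move; the robot and the scene stay as the last step left them, time stands still between calls to the robot, and variables do not carry over. Pictures are saved under pics/ and viewed, about 8 in all and at most 12, crops included, and the job is handed in when it is done.

Besides the shell and the picture viewer there is one more tool, called by a JSON object that holds its "api" and its "payload", one argument or row to a line. apply_moves: Moves the arm, as the interface text tells. Its arguments: {"type":"object","properties":{"xyz":{"type":"array","items":{"type":"array","items":{"type":"number"}}},"angular":{"type":"array","items":{"type":"array","items":{"type":"number"}}},"grip":{"type":"array","items":{"type":"number"}},"newtons":{"type":"number"}},"required":["xyz","angular","grip"]}

```bash
mkdir -p pics; cat > h.py <<'E'
import numpy as np,cv2
from cell import ctrl
from scipy.spatial.transform import Rotation as Ro
def save(n,f):
    d=ctrl.read_camera(n); cv2.imwrite('pics/'+f,d['frame']); return d
def ray(d,u,v,z,R=None,t=None):
    "world point on plane z seen at pixel u,v"
    R=d['R'] if R is None else R; t=d['t'] if t is None else t
    R=np.array(R);t=np.array(t); c=-R.T@t
    w=R.T@np.linalg.solve(np.array(d['K']),[u,v,1]); return c+w*(z-c[2])/w[2]
def wristRt(d,s):
    T=np.eye(4);T[:3,:3]=Ro.from_rotvec(s['tcp_rot']).as_matrix();T[:3,3]=s['position']
    C=np.linalg.inv(T@np.array(d['tool_from_camera'])); return C[:3,:3],C[:3,3]
def proj(d,X,R=None,t=None):
    R=d['R'] if R is None else R; t=d['t'] if t is None else t
    p=np.array(d['K'])@(np.array(R)@X+t); return p[:2]/p[2]
def tool():
    s=ctrl.state(); return np.array(s['position']),Ro.from_rotvec(s['tcp_rot']).as_matrix()
E
python3 - <<'E'
from h import *
for n in('top','scene'):
    d=save(n,n+'1.png'); print(n,d['K'],d['R'],d['t'])
s=ctrl.state();print(s['t'],s['position'],s['tcp_rot'],s['finger_gap'],s['force'],Ro.from_rotvec(s['tcp_rot']).as_matrix().round(3))
E
```

```text
top [[396.6002873    0.         315.98749506]
 [  0.         396.6002873  201.67358035]
 [  0.           0.           1.        ]] [[ 0.01198599 -0.99992634 -0.00191247]
 [-0.99668585 -0.0117932  -0.08048754]
 [ 0.08045906  0.00287085 -0.99675378]] [0.10343697 0.47068712 1.08059616]
scene [[401.9631538    0.         319.28726107]
 [  0.         401.9631538  192.10013474]
 [  0.           0.           1.        ]] [[-0.75624425  0.65413768 -0.01409002]
 [ 0.43136658  0.48227698 -0.76245117]
 [-0.49195274 -0.58267728 -0.64689233]] [ 0.26666611 -0.16079542  1.25420578]
0.1 [0.18732206 0.56970196 0.23061421] [ 0.2485843   1.55678417 -0.25030717] 0.9946495871386679 [0.42666823 0.27596852 0.50097277] [[-0.001  0.313  0.95 ]
 [-0.001  0.95  -0.313]
 [-1.    -0.001 -0.   ]]
```

View pics/top1.png

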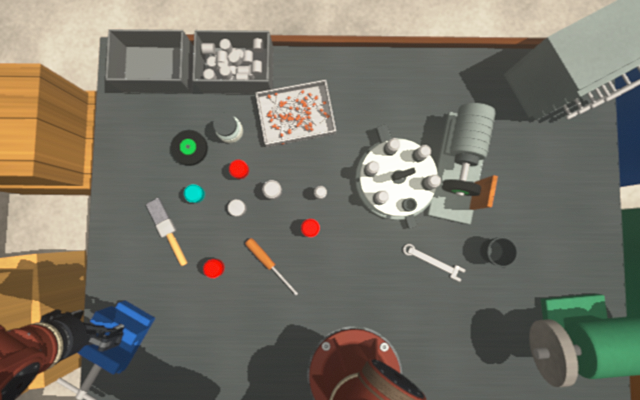

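View pics/scene1.png

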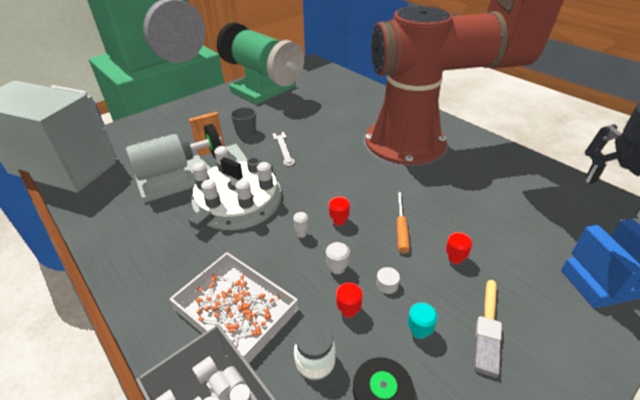

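The top view shows the candidates for the blank:
- (320,192) is the small grey knob, which is slim.
- (272,189) is the large grey knob, which is stout.
- (236,208) is the grey disc, which is the spacer.
- The red ones at (238,169), (310,228) and (212,267) and the turquoise one at (193,193) are look-alikes.

I choose (320,192). The empty pocket is the dark sleeve at about (409,204). A close crop will check both.

```bash
python3 - <<'E'
from h import *
im=cv2.imread('pics/top1.png')
cv2.imwrite('pics/c1.png',cv2.resize(im[125:235,295:455],None,fx=5,fy=5,interpolation=cv2.INTER_CUBIC))
d=ctrl.read_camera('top')
for n,u,v,z in(('blank',320,192,.064),('stout',272,189,.064),('spacer',236,208,.03),('pocket',409,204,.074),('bar',403,175,.122),('red',310,228,.064)):print(n,ray(d,u,v,z).round(4))
E
```

```text
blank [0.4918 0.0985 0.064 ]
stout [0.4983 0.2266 0.064 ]
spacer [0.4485 0.3282 0.03  ]
pocket [ 0.4617 -0.1359  0.074 ]
bar [ 0.5313 -0.1101  0.122 ]
red [0.3958 0.1239 0.064 ]
```

View pics/c1.png

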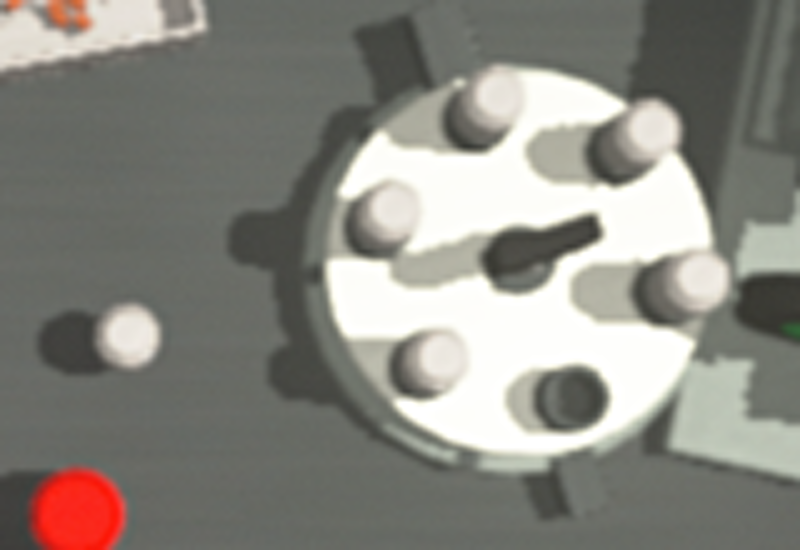

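The crop shows a slim knob with a 34 mm head at crop (128,336), and the dark open sleeve at crop (572,398). I'm starting to move, and will refine the dial pose from the same picture.

{"api": "apply_moves", "payload": {
  "xyz": [
    [2,-26,32],
    [4,-52,65],
    [6,-78,97],
    [8,-104,129],
    [10,-130,161]
  ],
  "angular": [
    [5,0,0],
    [10,0,0],
    [15,0,0],
    [20,0,0],
    [25,0,0]
  ],
  "grip": [80,75,70,65,60]
}}

```text
t: 0.57
position: [0.3, 0.3943, 0.2204]
tcp_rot: [0.592, 1.489, -0.594]
force: [0.9, 0.3, -0.0]
finger_gap: 0.702
```

```bash
cat >> h.py <<'E'
def go(x,y,z,yaw):
    "tool-frame mm shift and deg turn to reach TCP x,y,z (m) pointing down, jaw axis at yaw deg"
    p,R=tool(); a=np.radians(yaw); Y=np.array([np.cos(a),np.sin(a),0]);X=np.array([0,0,-1.])
    T=np.c_[X,Y,np.cross(X,Y)]
    s=ctrl.state()
    print('t',round(s['t'],2),'pos',p.round(4),'F',np.round(s['force'],1),'gap',round(s['finger_gap']*85.4,1),'j6',round(s['joint_pos'][5],2))
    print('xyz',(R.T@(np.array([x,y,z])-p)*1000).round(1),'ang',np.degrees(Ro.from_matrix(R.T@T).as_rotvec()).round(1))
E
python3 - <<'E'
from h import *
from scipy.optimize import least_squares
d=ctrl.read_camera('top')
heads=[(498,93),(655,130),(703,277),(440,357),(390,210)]
C=[(295+u/5,125+v/5) for u,v in heads]; P=(295+572/5,125+398/5)
for q in C:print(ray(d,*q,.112).round(4))
print(ray(d,*P,.074).round(4),'disc',ray(d,399,177,.046).round(4))
ks=[3,2,1,5,4] # ccw index from pocket unknown -> match nearest
def mod(p):
    return [p[:2]+.08*np.array([np.cos(p[2]+k*np.pi/3),np.sin(p[2]+k*np.pi/3)]) for k in range(6)]
obs=np.array([ray(d,*P,.074)[:2]]+[ray(d,*q,.112)[:2] for q in C])
def f(p):
    m=np.array(mod(p)); r=[obs[0]-m[0]]
    for o in obs[1:]: r.append(o-m[np.argmin(np.linalg.norm(m-o,axis=1))])
    return np.ravel(r)
s=least_squares(f,[.53,-.11,-2.8]);print(s.x,np.degrees(s.x[2]),(f(s.x)*1000).round(1),mod(s.x)[0])
go(.492,.0985,.2,20)
E
```

```text
[ 0.6139 -0.0912  0.112 ]
[ 0.5955 -0.1716  0.112 ]
[ 0.5199 -0.1952  0.112 ]
[ 0.4774 -0.0612  0.112 ]
[ 0.5525 -0.0358  0.112 ]
[ 0.4602 -0.137   0.074 ] disc [ 0.5372 -0.1158  0.046 ]
[ 0.53655629 -0.11534828 -2.83918316] -162.67321239152554 [-0.   2.2  0.9  0.3  0.2 -2.   0.9 -1.8 -0.4 -0.1 -1.6  1.5] [ 0.46018656 -0.13917398]
t 0.62 pos [0.3038 0.3894 0.22  ] F [ 5.4 -1.9  0.9] gap 60.1 j6 1.41
xyz [ 21.3 -78.2 337.5] ang [26.   0.2  0.1]
```

{"api": "apply_moves", "payload": {
  "xyz": [
    [3,-9,40],
    [5,-18,79],
    [8,-28,118],
    [10,-37,157],
    [13,-46,197]
  ],
  "angular": [
    [6,0,0],
    [11,0,0],
    [16,0,0],
    [21,0,0],
    [26,0,0]
  ],
  "grip": [60,60,60,60,60]
}}

```text
t: 1.03
position: [0.4128, 0.2194, 0.2079]
tcp_rot: [0.949, 1.35, -0.954]
force: [1.0, 1.4, 0.8]
finger_gap: 0.706
```

```bash
python3 -c "
from h import *
go(.47,.0985,.2,17.3)"
```

```text
t 1.03 pos [0.4128 0.2194 0.2079] F [1.  1.4 0.8] gap 60.2 j6 1.44
xyz [  8.4  13.1 133.1] ang [2.4 0.2 0. ]
```

{"api": "apply_moves", "payload": {
  "xyz": [
    [2,3,36],
    [4,6,71],
    [6,10,105],
    [8,13,133],
    [8,13,133]
  ],
  "angular": [
    [1,0,0],
    [2,0,0],
    [2.4,0,0],
    [2.4,0,0],
    [2.4,0,0]
  ],
  "grip": [60,60,60,60,60]
}}

```text
t: 1.45
position: [0.4714, 0.0946, 0.1996]
tcp_rot: [0.983, 1.332, -0.989]
force: [0.4, -0.4, -0.4]
finger_gap: 0.703
```

```bash
python3 - <<'E'
from h import *
go(.492,.0985,.2,17.3)
s=ctrl.state(); d=save('wrist','w1.png'); R,t=wristRt(d,s)
print('cam centre',-R.T@t, 'pred', proj(d,np.array([.492,.0985,.064]),R,t))
E
```

```text
t 1.45 pos [0.4714 0.0946 0.1996] F [ 0.4 -0.4 -0.4] gap 60.0 j6 1.2
xyz [-0.4 20.9  2.3] ang [-0.2  0.3  0.1]
cam centre [0.45077904 0.16032385 0.34163285] pred [343.08750491 192.61931431]
```

View pics/w1.png

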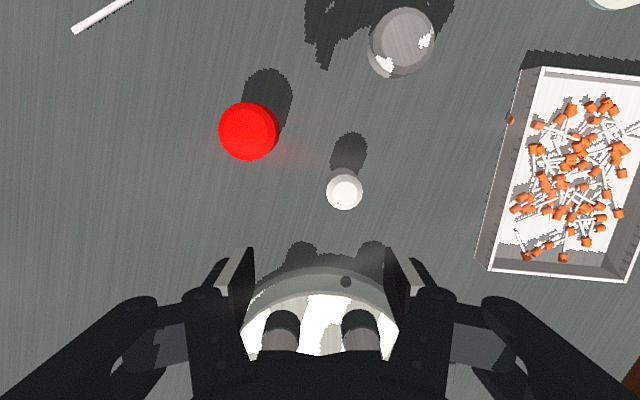

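The wrist view shows the slim blank's head at about (344,189), the red look-alike at (248,131) and the stout blank at (402,41). The head is close to the prediction. I'll measure it by blob.

```bash
python3 - <<'E'
from h import *
s=ctrl.state(); d=ctrl.read_camera('wrist'); R,t=wristRt(d,s)
g=d['frame'].min(2)[150:230,310:380]
m=(g>150).astype(np.uint8); n,l,st,c=cv2.connectedComponentsWithStats(m); i=1+np.argmax(st[1:,4]); print(st[i],c[i]+[310,150])
(cx,cy),r=cv2.minEnclosingCircle(np.argwhere(l==i)[:,::-1].astype(np.float32)); print(cx+310,cy+150,r)
for z in(.064,.058):print(ray(d,cx+310,cy+150,z,R,t), r*0.278/d['K'][0][0])
for z in (.058,.03): print(proj(d,np.array([.492,.0985,z]),R,t))
E
```

```text
[  16   27   37   36 1022] [344.29452055 194.23385519]
344.1764717102051 194.05882263183594 18.279930114746094
[0.49236098 0.09957838 0.064     ] 0.015605092272425744
[0.49327782 0.09822857 0.058     ] 0.015605092272425744
[342.924769   193.37292269]
[340.92729299 186.25552953]
```

```bash
python3 -c "
from h import *
go(.4928,.0985,.03,17.3)"
```

```text
t 1.55 pos [0.4699 0.0978 0.2001] F [-0.6 -0.3  0.1] gap 60.1 j6 1.2
xyz [170.1  22.3   5.5] ang [-0.1  0.2  0.1]
```

{"api": "apply_moves", "payload": {
  "xyz": [
    [20,22.3,5.5],
    [50,22.3,5.5],
    [75,22.3,5.5],
    [100,22.3,5.5],
    [100,22.3,5.5]
  ],
  "angular": [
    [0,0.2,0],
    [0,0.2,0],
    [0,0.2,0],
    [0,0.2,0],
    [0,0.2,0]
  ],
  "grip": [60,60,60,60,60]
}}

```text
t: 1.97
position: [0.4893, 0.1002, 0.0951]
tcp_rot: [0.981, 1.344, -0.989]
force: [-1.5, 0.3, -1.6]
finger_gap: 0.702
```

```bash
python3 - <<'E'
from h import *
s=ctrl.state(); d=save('wrist','w2.png'); R,t=wristRt(d,s)
print('pred', proj(d,np.array([.4928,.0985,.064]),R,t),proj(d,np.array(s['position']),R,t))
go(.4928,.0985,.03,17.3)
E
```

```text
pred [324.81203154 239.01515726] [319.60254558 258.45073924]
t 2.02 pos [0.4905 0.1    0.0979] F [0.2 0.3 1. ] gap 59.8 j6 1.21
xyz [67.9  2.2  2.2] ang [-0.  -0.1  0.3]
```

View pics/w2.png

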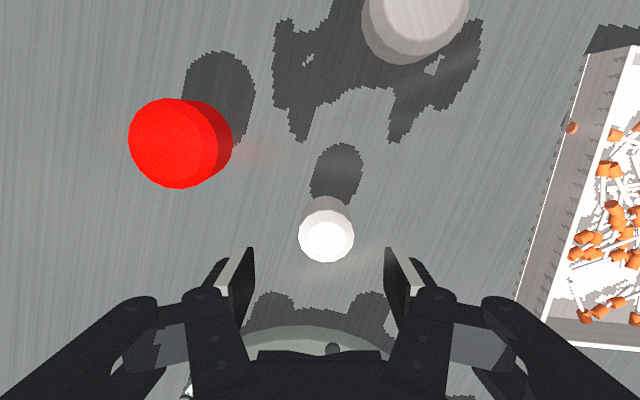

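The wrist view shows the head top at about (326,235) between the fingers, against a prediction of (325,239), so it is about 2 mm off along the pads. Descending.

{"api": "apply_moves", "payload": {
  "xyz": [
    [20,2.2,2.2],
    [40,2.2,1],
    [58,2.2,1],
    [68,2.2,1],
    [68,2.2,1]
  ],
  "angular": [
    [0,0,0.2],
    [0,0,0.2],
    [0,0,0.2],
    [0,0,0.2],
    [0,0,0.2]
  ],
  "grip": [60,60,60,60,60]
}}

```text
t: 2.43
position: [0.4918, 0.1002, 0.0295]
tcp_rot: [0.983, 1.342, -0.985]
force: [-0.2, -0.6, 0.2]
finger_gap: 0.703
```

{"api": "apply_moves", "payload": {
  "xyz": [
    [0,0,0],
    [0,0,0],
    [0,0,0],
    [0,0,0],
    [0,0,0]
  ],
  "angular": [
    [0,0,0],
    [0,0,0],
    [0,0,0],
    [0,0,0],
    [0,0,0]
  ],
  "grip": [45,40,36,30,30],
  "newtons": 40
}}

```text
t: 2.85
position: [0.4929, 0.1002, 0.0312]
tcp_rot: [0.984, 1.339, -0.984]
force: [-0.4, 0.2, 5.9]
finger_gap: 0.384
```

{"api": "apply_moves", "payload": {
  "xyz": [
    [0,0,0],
    [0,0,0],
    [0,0,0]
  ],
  "angular": [
    [0,0,0],
    [0,0,0],
    [0,0,0]
  ],
  "grip": [28,28,28],
  "newtons": 50
}}

```text
t: 3.1
position: [0.493, 0.1002, 0.0314]
tcp_rot: [0.984, 1.339, -0.984]
force: [0.3, 0.3, -1.4]
finger_gap: 0.373
```

```bash
python3 -c "
from h import *
go(.4602,-.139,.17,17.3)"
```

```text
t 3.1 pos [0.493  0.1002 0.0314] F [ 0.3  0.3 -1.4] gap 31.9 j6 1.21
xyz [-138.8 -102.8  218.3] ang [ 0.  -0.1  0.1]
```

{"api": "apply_moves", "payload": {
  "xyz": [
    [-15,0,0],
    [-40,0,0],
    [-70,0,0],
    [-100,0,0],
    [-125,0,0]
  ],
  "angular": [
    [0,0,0],
    [0,0,0],
    [0,0,0],
    [0,0,0],
    [0,0,0]
  ],
  "grip": [28,28,28,28,28]
}}

```text
t: 3.52
position: [0.4932, 0.1, 0.1583]
tcp_rot: [0.984, 1.339, -0.983]
force: [0.7, 1.2, -1.6]
finger_gap: 0.378
```

{"api": "apply_moves", "payload": {
  "xyz": [
    [-10,-15,30],
    [-15,-30,64],
    [-15,-46,98],
    [-15,-62,132],
    [-15,-78,166]
  ],
  "angular": [
    [0,0,0],
    [0,0,0],
    [0,0,0],
    [0,0,0],
    [0,0,0]
  ],
  "grip": [28,28,28,28,28]
}}

```text
t: 3.93
position: [0.4677, -0.0832, 0.1733]
tcp_rot: [0.984, 1.339, -0.983]
force: [0.2, 0.4, -2.9]
finger_gap: 0.38
```

```bash
python3 -c "
from h import *
go(.4602,-.139,.17,17.3)"
```

```text
t 3.93 pos [ 0.4677 -0.0832  0.1733] F [ 0.2  0.4 -2.9] gap 32.5 j6 0.81
xyz [  3.2 -23.8  51.1] ang [ 0.1 -0.1  0. ]
```

{"api": "apply_moves", "payload": {
  "xyz": [
    [3,-24,10],
    [3,-24,10],
    [3,-24,10]
  ],
  "angular": [
    [0,0,0],
    [0,0,0],
    [0,0,0]
  ],
  "grip": [28,28,28]
}}

```text
t: 4.18
position: [0.4471, -0.1008, 0.17]
tcp_rot: [0.986, 1.338, -0.985]
force: [-0.2, -0.2, -2.3]
finger_gap: 0.379
```

```bash
python3 - <<'E'
from h import *
s=ctrl.state(); d=save('wrist','w3.png'); R,t=wristRt(d,s); T=save('top','t3.png')
for X in([.4602,-.139,.074],[.4602,-.139,.074+0],list(np.array(s['position'])+[0,0,.034])): X=np.array(X);print('w',proj(d,X,R,t),'top',proj(T,X))
a=d['frame'];b=T['frame'][145:225,355:455]
cv2.imwrite('pics/c3.png',np.vstack([a[200:400,120:520],cv2.resize(b,(400,320),interpolation=cv2.INTER_CUBIC)]))
go(.4602,-.139,.17,17.3)
E
```

```text
w [320.79624211 252.25527324] top [410.17182269 204.59847857]
w [320.79624211 252.25527324] top [410.17182269 204.59847857]
w [319.79281459 297.81874237] top [406.85560978 205.96109638]
t 4.28 pos [ 0.4479 -0.0995  0.1703] F [ 0.9  0.  -1.5] gap 32.7 j6 0.76
xyz [ 0.2 -0.1 41.3] ang [ 0.1 -0.1 -0. ]
```

View pics/c3.png

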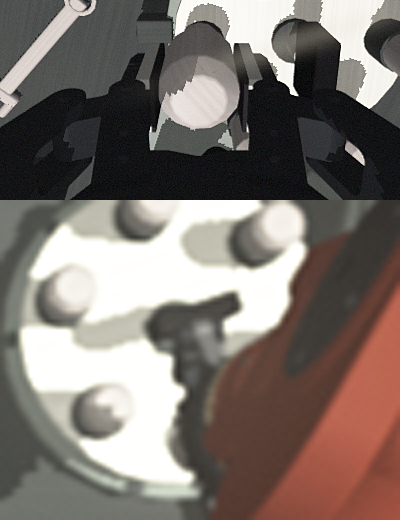

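The top view is blocked by the arm. The wrist view shows the held head centred at (320,298), against a TCP prediction of (320,298), so the blank is centred in the jaws. The pocket is hidden behind it, so I'll back off 60 mm to see it.

{"api": "apply_moves", "payload": {
  "xyz": [
    [0,10,-30],
    [0,20,-60],
    [0,20,-60],
    [0,20,-60]
  ],
  "angular": [
    [0,0,0],
    [0,0,0],
    [0,0,0],
    [0,0,0]
  ],
  "grip": [28,28,28,28]
}}

```text
t: 4.62
position: [0.4495, -0.0342, 0.1705]
tcp_rot: [0.981, 1.34, -0.979]
force: [-0.3, -0.6, -1.7]
finger_gap: 0.381
```

```bash
python3 - <<'E'
from h import *
ctrl.read_camera('top')
s=ctrl.state(); d=save('wrist','w4.png'); R,t=wristRt(d,s); np.savez('w4',R=R,t=t,K=d['K'])
print(proj(d,np.array([.4602,-.139,.074]),R,t), 'bar',proj(d,np.array([.5366,-.1153,.122]),R,t))
c,th=np.array([.5366,-.1153]),np.radians(-162.67)
for k in range(6):
    a=th+k*np.pi/3; X=np.r_[c+.08*np.array([np.cos(a),np.sin(a)]),.112]; print(k,proj(d,X,R,t).round(1))
cv2.imwrite('pics/c4.png',cv2.resize(d['frame'][0:260,200:600],None,fx=2,fy=2,interpolation=cv2.INTER_CUBIC))
go(.4602,-.139,.17,17.3)
E
```

```text
[294.11889184 319.03076555] bar [402.39016979 361.55624185]
0 [290.4 351. ]
1 [342.4 424.4]
2 [443.1 424.8]
3 [507.6 351.9]
4 [465.3 266.2]
5 [347.5 265.6]
t 4.72 pos [ 0.4495 -0.0358  0.1704] F [ 0.4 -0.4 -1.7] gap 32.3 j6 0.89
xyz [  0.3 -20.7 101.6] ang [ 0.2 -0.1 -0. ]
```

View pics/c4.png

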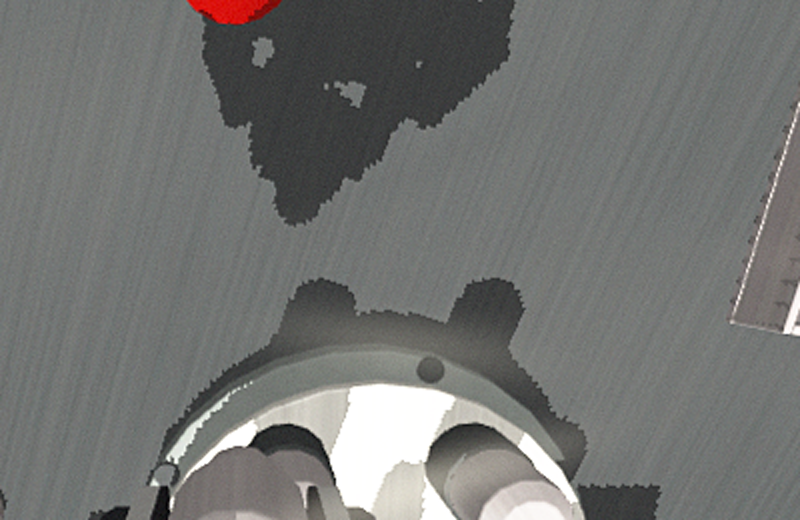

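The camera looks the other way, so the pocket has moved under the gripper (predicted row 319). I must go past the pocket instead, and higher to clear the wheel.

{"api": "apply_moves", "payload": {
  "xyz": [
    [-15,-8,35],
    [-25,-16,70],
    [-25,-21,105],
    [-25,-21,140],
    [-25,-21,147]
  ],
  "angular": [
    [0,0,0],
    [0,0,0],
    [0,0,0],
    [0,0,0],
    [0,0,0]
  ],
  "grip": [28,28,28,28,28]
}}

```text
t: 5.13
position: [0.4742, -0.1877, 0.195]
tcp_rot: [0.984, 1.336, -0.985]
force: [0.2, -0.2, -2.7]
finger_gap: 0.377
```

{"api": "apply_moves", "payload": {
  "xyz": [
    [0,0,0],
    [0,0,0]
  ],
  "angular": [
    [0,0,0],
    [0,0,0]
  ],
  "grip": [28,28]
}}

```text
t: 5.3
position: [0.474, -0.1887, 0.1946]
tcp_rot: [0.986, 1.336, -0.987]
force: [0.5, -0.3, -3.1]
finger_gap: 0.376
```

```bash
python3 - <<'E'
from h import *
s=ctrl.state(); d=save('wrist','w5.png'); R,t=wristRt(d,s); np.savez('w5',R=R,t=t,K=d['K'])
print(proj(d,np.array([.4602,-.139,.074]),R,t), 'bar',proj(d,np.array([.5366,-.1153,.122]),R,t))
c,th=np.array([.5366,-.1153]),np.radians(-162.67)
for k in range(6):
    a=th+k*np.pi/3; X=np.r_[c+.08*np.array([np.cos(a),np.sin(a)]),.112]; print(k,proj(d,X,R,t).round(1))
cv2.imwrite('pics/c5.png',cv2.resize(d['frame'][60:320,220:620],None,fx=2,fy=2,interpolation=cv2.INTER_CUBIC))
go(.4602,-.139,.17,17.3)
E
```

```text
[321.25417012 131.89973281] bar [445.06785645 136.63049999]
0 [321.6 135.7]
1 [375.9 231.4]
2 [484.6 231.1]
3 [557.6 135.2]
4 [515.1  21.6]
5 [386.1  21.9]
t 5.35 pos [ 0.4739 -0.1877  0.1947] F [ 0.1 -0.3 -2.2] gap 32.4 j6 0.64
xyz [ 24.7   1.3 -50.6] ang [-0.1  0.   0. ]
```

View pics/c5.png

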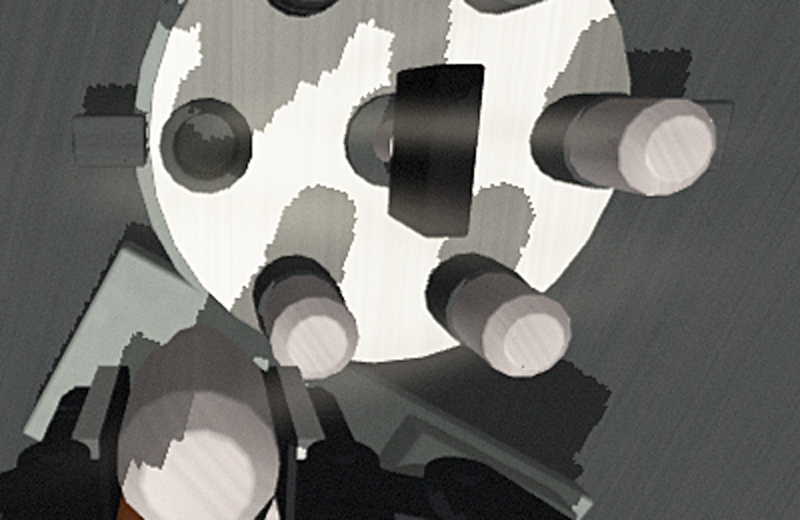

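The view is clear. The pocket bore is centred at crop (206,144), i.e. full-image (323,132). The bar, the three heads and the fixed block are where the model puts them within 1 to 2 px. The held head is at about crop (197,455).

```bash
python3 - <<'E'
from h import *
d=np.load('w5.npz'); R,t=d['R'],d['t']
print('pocket',ray(d,323,132,.074,R,t))
for u,v in((377,232.5),(483,232),(560,134.5)):print(ray(d,u,v,.112,R,t))
p,_=tool()
for z in(.034,.028):print('head',proj(d,p+[0,0,z],R,t), proj(d,p+np.array([0.017*np.cos(.302),.017*np.sin(.302),z]),R,t))
go(.461,-.1383,.13,17.3)
E
```

```text
pocket [ 0.46154205 -0.13866586  0.074     ]
[ 0.52011198 -0.19397002  0.112     ]
[ 0.59458164 -0.17049526  0.112     ]
[ 0.61430553 -0.0905718   0.112     ]
head [320.49048029 295.90740931] [365.69764612 295.84446236]
head [320.41606027 287.53554578] [363.58817497 287.47444756]
t 5.35 pos [ 0.4739 -0.1877  0.1947] F [ 0.1 -0.3 -2.2] gap 32.4 j6 0.64
xyz [ 64.7   2.3 -51. ] ang [-0.1  0.   0. ]
```

{"api": "apply_moves", "payload": {
  "xyz": [
    [0,2.8,-17],
    [10,2.8,-34],
    [25,2.8,-51],
    [25,2.8,-51],
    [25,2.8,-51]
  ],
  "angular": [
    [0,0,0],
    [0,0,0],
    [0,0,0],
    [0,0,0],
    [0,0,0]
  ],
  "grip": [28,28,28,28,28]
}}

```text
t: 5.77
position: [0.4609, -0.1364, 0.1692]
tcp_rot: [0.983, 1.338, -0.984]
force: [-0.1, -0.5, -1.7]
finger_gap: 0.381
```

```bash
python3 -c "
from h import *
go(.4615,-.1386,.115,17.3)"
```

```text
t 5.77 pos [ 0.4609 -0.1364  0.1692] F [-0.1 -0.5 -1.7] gap 32.5 j6 0.71
xyz [54.2 -0.1  2.3] ang [ 0. -0.  0.]
```

{"api": "apply_moves", "payload": {
  "xyz": [
    [15,0,2],
    [30,0,2],
    [45,0,2],
    [54,0,2],
    [54,0,2]
  ],
  "angular": [
    [0,0,0],
    [0,0,0],
    [0,0,0],
    [0,0,0],
    [0,0,0]
  ],
  "grip": [28,28,28,28,28]
}}

```text
t: 6.18
position: [0.4608, -0.1378, 0.1138]
tcp_rot: [0.983, 1.34, -0.984]
force: [-0.2, 0.3, -2.7]
finger_gap: 0.381
```

```bash
python3 -c "
from h import *
go(.4615,-.1386,.0795,17.3)"
```

```text
t 6.18 pos [ 0.4608 -0.1378  0.1138] F [-0.2  0.3 -2.7] gap 32.6 j6 0.71
xyz [34.3  0.5  1. ] ang [ 0.  -0.1  0.1]
```

{"api": "apply_moves", "payload": {
  "xyz": [
    [4,0.5,1],
    [7,0.5,1],
    [10,0.5,1],
    [13,0.5,1],
    [16,0.5,1]
  ],
  "angular": [
    [0,0,0],
    [0,0,0],
    [0,0,0],
    [0,0,0],
    [0,0,0]
  ],
  "grip": [28,28,28,28,28]
}}

```text
t: 6.6
position: [0.4617, -0.1387, 0.098]
tcp_rot: [0.983, 1.34, -0.984]
force: [-0.3, 0.3, -1.0]
finger_gap: 0.376
```

```bash
python3 -c "
from h import *
go(.4615,-.1386,.0795,17.3)"
```

```text
t 6.6 pos [ 0.4617 -0.1387  0.098 ] F [-0.3  0.3 -1. ] gap 32.1 j6 0.7
xyz [18.5 -0.2 -0.1] ang [ 0.  -0.1  0.1]
```

{"api": "apply_moves", "payload": {
  "xyz": [
    [4,0,0],
    [8,0,0],
    [12,0,0],
    [15,0,0],
    [16,0,0]
  ],
  "angular": [
    [0,0,0],
    [0,0,0],
    [0,0,0],
    [0,0,0],
    [0,0,0]
  ],
  "grip": [28,28,28,28,28]
}}

```text
t: 7.02
position: [0.4614, -0.1385, 0.0813]
tcp_rot: [0.983, 1.341, -0.984]
force: [0.6, 0.5, -1.3]
finger_gap: 0.381
```

{"api": "apply_moves", "payload": {
  "xyz": [
    [1,0,0],
    [2,0,0],
    [2.5,0,0]
  ],
  "angular": [
    [0,0,0],
    [0,0,0],
    [0,0,0]
  ],
  "grip": [28,28,28]
}}

```text
t: 7.27
position: [0.4615, -0.1388, 0.0793]
tcp_rot: [0.983, 1.34, -0.985]
force: [-2.5, 0.1, 6.5]
finger_gap: 0.377
```

Contact force is up at TCP z = 79.3 mm, with 79.4 mm expected for home. Releasing gently.

{"api": "apply_moves", "payload": {
  "xyz": [
    [0,0,0],
    [0,0,0],
    [0,0,0],
    [0,0,0],
    [0,0,0]
  ],
  "angular": [
    [0,0,0],
    [0,0,0],
    [0,0,0],
    [0,0,0],
    [0,0,0]
  ],
  "grip": [34,38,42,48,50]
}}

```text
t: 7.68
position: [0.4616, -0.1388, 0.0794]
tcp_rot: [0.983, 1.34, -0.985]
force: [0.6, -0.4, -0.2]
finger_gap: 0.592
```

{"api": "apply_moves", "payload": {
  "xyz": [
    [-10,0,0],
    [-30,0,0],
    [-60,0,0],
    [-80,0,0],
    [-80,0,0]
  ],
  "angular": [
    [0,0,0],
    [0,0,0],
    [0,0,0],
    [0,0,0],
    [0,0,0]
  ],
  "grip": [50,50,50,50,50]
}}

```text
t: 8.1
position: [0.4637, -0.1401, 0.1648]
tcp_rot: [0.982, 1.333, -0.983]
force: [0.7, -0.4, 0.5]
finger_gap: 0.588
```

```bash
python3 - <<'E'
from h import *
go(.5377,-.1145,.16,17.4)
s=ctrl.state(); d=save('wrist','w6.png'); R,t=wristRt(d,s)
print('blank top home',proj(d,np.array([.4615,-.1386,.112]),R,t),'bar',proj(d,np.array([.5377,-.1145,.122]),R,t))
cv2.imwrite('pics/c6.png',cv2.resize(d['frame'][160:400,180:580],None,fx=2,fy=2,interpolation=cv2.INTER_CUBIC))
E
```

```text
t 8.1 pos [ 0.4637 -0.1401  0.1648] F [ 0.7 -0.4  0.5] gap 50.2 j6 0.7
xyz [ 5.  78.2 -2.4] ang [-0.1  0.2 -0.1]
blank top home [316.54208729 218.46260669] bar [449.08382484 223.44945709]
```

View pics/c6.png

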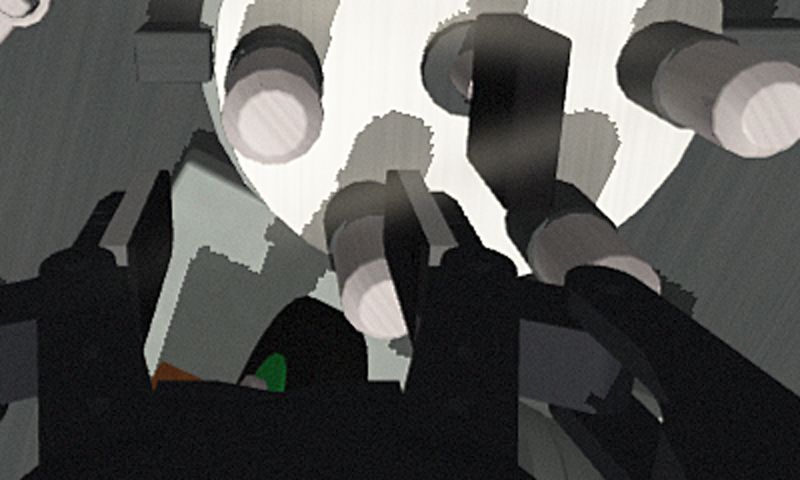

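The blank is seated. Its top is at crop (272,120), i.e. full-image (316,220), and the home prediction is (316.5,218.5). The bar is where expected, so on to the bar.

{"api": "apply_moves", "payload": {
  "xyz": [
    [0,26,-1],
    [0,52,-2],
    [0,78,-2.4],
    [0,78,-2.4],
    [0,78,-2.4]
  ],
  "angular": [
    [0,0,0],
    [0,0,0],
    [0,0,0],
    [0,0,0],
    [0,0,0]
  ],
  "grip": [50,50,50,50,50]
}}

```text
t: 8.57
position: [0.5369, -0.1135, 0.1614]
tcp_rot: [0.981, 1.338, -0.983]
force: [0.1, 0.2, -0.1]
finger_gap: 0.585
```

```bash
python3 -c "
from h import *
go(.5377,-.1145,.088,17.4)"
```

```text
t 8.57 pos [ 0.5369 -0.1135  0.1614] F [ 0.1  0.2 -0.1] gap 50.0 j6 0.82
xyz [73.4  0.5  1.1] ang [0. 0. 0.]
```

{"api": "apply_moves", "payload": {
  "xyz": [
    [18,0.5,1],
    [36,0.5,1],
    [54,0.5,1],
    [70,0.5,1],
    [73,0.5,1]
  ],
  "angular": [
    [0,0,0],
    [0,0,0],
    [0,0,0],
    [0,0,0],
    [0,0,0]
  ],
  "grip": [50,50,50,50,50]
}}

```text
t: 8.98
position: [0.5352, -0.1139, 0.0853]
tcp_rot: [0.982, 1.342, -0.985]
force: [-0.9, 0.1, -0.0]
finger_gap: 0.583
```

{"api": "apply_moves", "payload": {
  "xyz": [
    [0,0,0],
    [0,0,0],
    [0,0,0],
    [0,0,0],
    [0,0,0]
  ],
  "angular": [
    [0,0,0],
    [0,0,0],
    [0,0,0],
    [0,0,0],
    [0,0,0]
  ],
  "grip": [40,32,26,20,12],
  "newtons": 40
}}

```text
t: 9.4
position: [0.5378, -0.1136, 0.0868]
tcp_rot: [0.984, 1.338, -0.981]
force: [16.2, 3.0, -4.2]
finger_gap: 0.178
```

{"api": "apply_moves", "payload": {
  "xyz": [
    [0,0,0],
    [0,0,0],
    [0,0,0],
    [0,0,0]
  ],
  "angular": [
    [0,0,0],
    [0,0,0],
    [0,0,0],
    [0,0,0]
  ],
  "grip": [10,10,10,10]
}}

```text
t: 9.73
position: [0.5378, -0.1136, 0.0868]
tcp_rot: [0.984, 1.338, -0.98]
force: [3.4, 0.6, -4.9]
finger_gap: 0.18
```

```bash
python3 -c "
from h import *
go(.5377,-.1145,.088,17.4)"
```

```text
t 9.73 pos [ 0.5378 -0.1136  0.0868] F [ 3.4  0.6 -4.9] gap 15.4 j6 0.82
xyz [-1.2 -0.4  0.8] ang [ 0.  -0.1 -0.1]
```

{"api": "apply_moves", "payload": {
  "xyz": [
    [0,0,0],
    [0,0,0],
    [0,0,0],
    [0,0,0],
    [0,0,0]
  ],
  "angular": [
    [-3,0,0],
    [-7,0,0],
    [-11,0,0],
    [-15,0,0],
    [-19,0,0]
  ],
  "grip": [8,8,8,8,8],
  "newtons": 60
}}

```text
t: 10.15
position: [0.5376, -0.1137, 0.0868]
tcp_rot: [0.729, 1.446, -0.726]
force: [2.2, 0.7, -5.1]
finger_gap: 0.181
```

```bash
python3 -c "
from h import *
go(.5377,-.1138,.087,77.4)"
```

```text
t 10.15 pos [ 0.5376 -0.1137  0.0868] F [ 2.2  0.7 -5.1] gap 15.5 j6 0.48
xyz [-0.2 -0.   0.1] ang [-40.8  -0.   -0.1]
```

{"api": "apply_moves", "payload": {
  "xyz": [
    [0,0,0],
    [0,0,0],
    [0,0,0],
    [0,0,0],
    [0,0,0]
  ],
  "angular": [
    [-4,0,0],
    [-8,0,0],
    [-12,0,0],
    [-16,0,0],
    [-20,0,0]
  ],
  "grip": [8,8,8,8,8]
}}

```text
t: 10.57
position: [0.5375, -0.1138, 0.0868]
tcp_rot: [0.455, 1.522, -0.453]
force: [0.8, 0.1, -5.1]
finger_gap: 0.182
```

```bash
python3 -c "
from h import *
go(.5377,-.1138,.087,77.4)"
```

```text
t 10.57 pos [ 0.5375 -0.1138  0.0868] F [ 0.8  0.1 -5.1] gap 15.5 j6 0.13
xyz [-0.2  0.1  0.1] ang [-20.6   0.   -0.1]
```

{"api": "apply_moves", "payload": {
  "xyz": [
    [0,0,0],
    [0,0,0],
    [0,0,0],
    [0,0,0],
    [0,0,0]
  ],
  "angular": [
    [-5,0,0],
    [-9,0,0],
    [-13,0,0],
    [-17,0,0],
    [-20,0,0]
  ],
  "grip": [8,8,8,8,8]
}}

```text
t: 10.98
position: [0.5375, -0.114, 0.0868]
tcp_rot: [0.179, 1.563, -0.178]
force: [1.5, 0.2, -5.7]
finger_gap: 0.177
```

{"api": "apply_moves", "payload": {
  "xyz": [
    [0,0,0],
    [0,0,0],
    [0,0,0]
  ],
  "angular": [
    [0,0,0],
    [0,0,0],
    [0,0,0]
  ],
  "grip": [8,8,8]
}}

```text
t: 11.23
position: [0.5374, -0.1141, 0.0868]
tcp_rot: [0.18, 1.563, -0.179]
force: [1.9, 0.4, -4.6]
finger_gap: 0.178
```

```bash
python3 -c "
from h import *
go(.5377,-.1138,.087,77.4)"
```

```text
t 11.23 pos [ 0.5374 -0.1141  0.0868] F [ 1.9  0.4 -4.6] gap 15.2 j6 -0.22
xyz [-0.2  0.3  0.2] ang [-0.5  0.  -0. ]
```

The dial has turned about 59.5°. Letting go and rising straight up.

{"api": "apply_moves", "payload": {
  "xyz": [
    [0,0,0],
    [0,0,0],
    [0,0,0],
    [0,0,0],
    [0,0,0]
  ],
  "angular": [
    [0,0,0],
    [0,0,0],
    [0,0,0],
    [0,0,0],
    [0,0,0]
  ],
  "grip": [18,26,34,42,46]
}}

```text
t: 11.65
position: [0.5376, -0.1141, 0.0871]
tcp_rot: [0.18, 1.562, -0.179]
force: [-0.4, 0.6, -0.0]
finger_gap: 0.537
```

{"api": "apply_moves", "payload": {
  "xyz": [
    [-10,0,0],
    [-40,0,0],
    [-70,0,0],
    [-100,0,0],
    [-120,0,0]
  ],
  "angular": [
    [0,0,0],
    [0,0,0],
    [0,0,0],
    [0,0,0],
    [0,0,0]
  ],
  "grip": [46,46,46,46,46]
}}

```text
t: 12.07
position: [0.5381, -0.1145, 0.2112]
tcp_rot: [0.179, 1.559, -0.18]
force: [0.7, -0.1, -0.2]
finger_gap: 0.54
```

{"api": "apply_moves", "payload": {
  "xyz": [
    [0,38,0],
    [0,76,0],
    [0,114,0],
    [0,150,0],
    [0,180,0]
  ],
  "angular": [
    [0,0,0],
    [0,0,0],
    [0,0,0],
    [0,0,0],
    [0,0,0]
  ],
  "grip": [46,46,46,46,46]
}}

```text
t: 12.48
position: [0.5793, 0.0631, 0.2124]
tcp_rot: [0.179, 1.558, -0.18]
force: [0.0, -0.3, -0.5]
finger_gap: 0.541
```

{"api": "apply_moves", "payload": {
  "xyz": [
    [0,0,0],
    [0,0,0],
    [0,0,0]
  ],
  "angular": [
    [0,0,0],
    [0,0,0],
    [0,0,0]
  ],
  "grip": [46,46,46]
}}

```text
t: 12.73
position: [0.5793, 0.0629, 0.213]
tcp_rot: [0.179, 1.558, -0.18]
force: [-0.1, -0.1, -0.6]
finger_gap: 0.539
```

```bash
python3 - <<'E'
from h import *
d=save('top','t7.png'); e=save('scene','s7.png')
a=np.radians(17.5+180+60);c=np.array([.5377,-.1145])
print(proj(d,np.r_[c+.08*np.array([np.cos(a),np.sin(a)]),.112]))
cv2.imwrite('pics/c7.png',np.vstack([cv2.resize(d['frame'][125:235,225:465],(720,330),interpolation=cv2.INTER_CUBIC),cv2.resize(e['frame'][110:310,110:470],None,fx=2,fy=2)[:270,:720]])[:600])
go(.5377,-.1138,.087,77.4)
E
```

```text
[434.56192308 180.19383155]
t 12.83 pos [0.5793 0.0621 0.2127] F [-0.6  0.3 -0.7] gap 46.0 j6 0.11
xyz [ 125.6 -180.7   -1.1] ang [-0.6  0.3 -0. ]
```

View pics/c7.png

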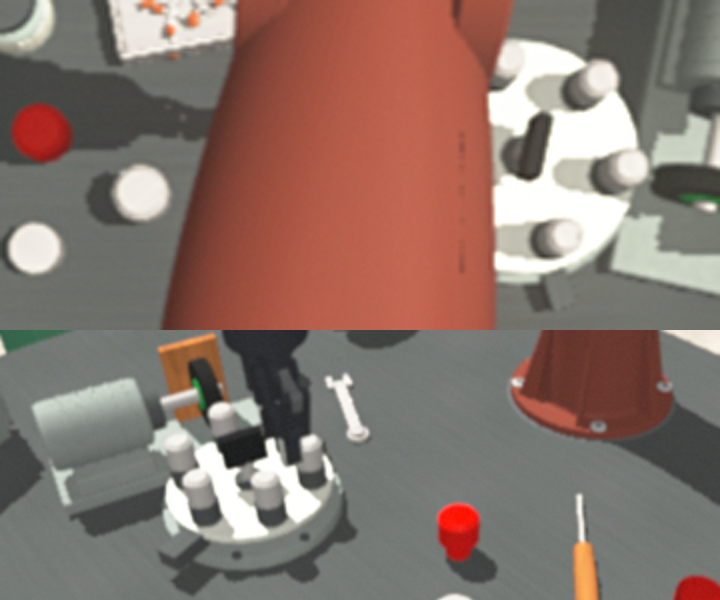

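The final view shows the loaded head facing the wheel at top-camera (434,181), with (434.6,180.2) predicted. The bar has turned by one click, the stout blank and spacer are still standing, and the gripper is clear. Handing in.

```bash
python3 -c "
from cell import ctrl
print(ctrl.finish_job())"
```

```text
the job is handed in; nothing more can be done
None
```

The slim blank is in the dial's empty pocket, and the dial is turned one click counter-clockwise so the blank faces the buffing wheel. I let go of everything and handed the job in at about 13 s; the hand-in reports no verdict.

**Seating:** contact force rose at TCP height 79.3 mm, where 79.4 mm was expected for a blank fully home. The wrist camera then saw the head within 2 px of its seated position, with the pocket still at the loading station.

**Turn:** I turned the dial about 59.5° by its bar without reversing, then released it. The loaded head showed at top-camera pixel (434, 181), against a predicted (434.6, 180.2) for the working station.

**Bystanders and gripper:** the stout blank and the spacer looked to be standing where they were. The gripper was clear, with no contact force.

**What went wrong or disagreed:**
- One look at the pocket was taken from the wrong side and had to be repeated from the other.
- The gripper read 32 mm while holding the 34 mm head, but the blank did not slip.
- I did not read the dial angle directly; it comes from the tool's turn and the last picture.

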